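# Show the clamped block heel to the inspection camera

## Task

Turn the jig's clamp knob clockwise until it clicks over into its open notch and the arm is swung off the block heel, then take the heel out of the jig and hold it up to the inspection camera: rubber underside square to the lens, about 10 cm from the glass and centred on it, flat breast side towards the robot. Finish while still holding it there, steady and clear of jig and camera; leave the knob open and do not shove or knock over the spare heel, the flat tin, the tub of tools or the dish of brads.

Things in the scene. Friction and masses are not known exactly. Their poses are not given: they have to be found in the camera images.
- heel_center (a point): centre of the block heel in the jig: brown stacked block with a black rubber underside, 56 mm high, D-shaped from above: flat breast face 23 mm to -x, rounded back 23 mm to +x, two flat parallel sides 46 mm apart in y (grip these). z points up from underside to seat. 0.1 to 0.2 kg. With the arm swung aside it lifts straight out of its pocket.
- heel_foot (a point): centre of the heel's black rubber underside, 28 mm below heel_center; same axes
- heel_breast (a point): centre of the heel's flat breast face, 23 mm to -x of heel_center; same axes
- jig: heel jig fixed to the bench: steel plate 200 x 100 x 12 mm, origin under its middle, x along it, away from the robot. The heel stands with 3 mm play in a pocket at x = -45 mm whose walls, 8 mm thick, end 10 mm below heel_center, so the heel's upper 38 mm is free. The clamp post stands at x = +50 mm.
- clamp_grip (a point): middle of the black bar of the jig's clamp knob, on its upright axis. The bar is 14 mm thick (y), 42 mm long (x), from 20 mm below to 16 mm above this point; under it a 44 mm disc. A steel arm 16 mm wide on the knob, 26 to 34 mm below this point, reaches 105 mm from the axis along the knob's -x, at first just above the heel. Axes turn with the knob, z up.
- clamp (a joint): angle of the clamp knob, rad, growing clockwise seen from above: about 0 clamped (arm over the heel), 1.30 open (arm aside). A spring detent resists with up to about 0.15 N m, most near 0.27 rad, tips over at 0.65 and then pulls on to the open notch at 1.30, where it stays; let go before 0.65 it springs back. Hard stop at 1.36.
- camera: inspection camera fixed to the bench: round foot 96 mm across (origin under its middle), short black barrel leaning 0.44 rad (25 degrees) towards its robot side (-x), with a 50 mm metal ring round the glass, whose centre is 76 mm above the origin. It looks up along the barrel.
- view (a point): where heel_center belongs when shown: on the optical axis, 128 mm in front of the camera's glass (so the underside is 100 mm from it). z points away from the glass along the optical axis, up and leaning towards the robot; y is level; x points away from the robot and a little up. A rightly held heel has its x, y, z axes along these.
- low_heel: bystander: a lower spare block heel standing free, 49 x 52 mm, 32 mm high; origin at its underside middle
- polish_tin: bystander: flat round tin, 72 mm across, 26 mm high; origin at its underside middle
- tub: bystander: white tub full of tool handles, 94 mm across, about 140 mm high, at the left; origin at its underside middle
- brads: bystander: low round black dish of brads, 112 mm across, 24 mm high, at the right; origin at its underside middle
Mind the look-alikes: they are no part of the job. What is shaped like the part that bears heel_center but blue or purple is not meant.

How it is judged:
By the outcome, as a careful person would: the job done as asked, in the order asked, and still so for the second after the job is handed in, while the arm keeps its last pose, push and grip.
It also fails if it takes over 56 s, if anything falls off the work surface, if the arm or the gripper's body presses on something with over 40 N, if the wrist force passes 120 N, or if a joint passes its speed limit or range.

## Robot

A 6-joint arm with a two-finger parallel gripper is mounted at the origin on the work surface. World frame = base frame: x ahead of the robot, y to its left, z up, the work surface at z = 0. Lengths are in m, angles in rad, forces in N, time in s.
With the tool pointing down it reaches from about 0.375 to 0.825 m from the base axis. Payload 5.5 kg.
Tool frame: the origin (TCP) lies midway between the tips of the shut fingers; the grasp point (between the pads) lies 19 mm behind it; z points along the fingers, y is the line along which they close (so a half turn about z gives the same grasp; the last joint's range is limited). The gripper opens to 85 mm and grips with 20 to 120 N. Pads are 22 mm wide; open, the fingers measure 114 mm over their backs; the gripper's body (76 mm by 85 mm) begins 54 mm behind the grasp point. The pads swing forward as they close: fully open they stand 13 mm farther back than shut.
Start: joints at [1.155, 0.314, -0.047, 1.21, 0, 1.571], TCP at [0.242, 0.549, 0.231] pointing down, gripper open.
Joint ranges: [-2.67, 2.67], [-0.69, 1.73], [-1.03, 1.25], [-2.08, 2.16], [-1.42, 1.45], [-3.14, 3.14]. Speed limits (rad/s): [2.39, 2.39, 3.01, 3.14, 3.14, 3.14].

## Interface

Orientations are given as a rotation vector (axis times angle).
In Python, from cell import arm, capture, calibration gives the robot as it stands.
- The arm moves only by the tool drive_tool, never from a script. Its argument "steps" is a list of rows, each a list of 3 entries, a list of its own where there are three numbers: the opening, from 0 (shut) to 1 (fully open), then the shift along the world's x, y, z in cm, then the turn about the world's z in degrees. In form: [[gripper, [tx, ty, tz], twist], ...]. A call has exactly 8 rows; each row is the pose to reach, as a shift and turn from the pose commanded when the call began; what a row does not reach only later rows make up. A row lasts 1/10 s, in which the tool goes at most 50 mm and 8.59 degrees, less where a joint would pass 70% of its speed; a pose out of reach is approached as far as the arm can. A call with a gripper value outside its range is refused whole. The fingers move at their own pace and stop on an object; the grip force is fixed at half the most. Time passes only in rows, so rows that repeat a pose let the fingers close, or fill a call up. It gives the time, the measured TCP pose, the force, the opening and the grip force at its end, in the units of the state.
- arm.state(): the state, without advancing time (a new reading comes with each control period).
- capture(name): name is "scene" or "top"; returns (picture, depth): 420x560x3 uint8, blue, green, red; 420x560 float32, m along the optical axis (not along the pixel's ray), 0 where there is no reading.
- calibration(name): a dict with "K" (3x3 intrinsics, pixels), "R" (3x3) and "t" (3): a world point X has camera coordinates R X + t. Camera axes: x right, y down, z forward; pixel columns grow to the right and rows downward; lengths in m; the calibration is good to about 2 mm. A picture is of the moment at which its call begins. calibration takes no time and is no camera call.
- arm.close_job(): hands the job in; it is judged then, once.
The state is a dict: "clock": time; "q": joint angles; "joint_vel": joint speeds; "joint_torque": joint torques, N m; "ee_pos": TCP position; "tcp_rot": TCP orientation; "force": force on the tool from outside, world axes, zero at the start; "ft_torque": the same for the moment, N m; "grip_width": opening from 0.0 (shut) to 1.0 (fully open); "grip_force": force on a finger pad.
Only numpy, scipy, OpenCV 4.12 (cv2) and the standard library are available. Lean on these libraries where they do the work, as an engineer would, in place of code of your own. Each camera call takes 0.05 s, during which the arm holds its last target. There are 200 camera calls.

## Working session

There is one attempt and no reset: what is moved stays moved. The work goes in short steps, Python scripts to look and compute and a tool call to move; the robot and the scene stay as the last step left them, time stands still between calls to the robot, and variables do not carry over. Pictures are saved under pics/ and viewed, at most 10 in all, crops included, and the job is handed in when it is done.

Besides the shell and the picture viewer there is one more tool, called after "Emit:" as name([rows], argument=value, ...), one row to a line, values as JSON. drive_tool: Moves the arm, as the interface text tells. Its arguments: {"type":"object","properties":{"steps":{"type":"array","items":{"type":"array"}}},"required":["steps"]}

```bash
ls; mkdir -p pics; cat > h.py <<'E'
import numpy as np,cv2
from cell import arm,capture,calibration
def pts(name,d):
    c=calibration(name);K=np.array(c["K"]);R=np.array(c["R"]);t=np.array(c["t"])
    v,u=np.mgrid[:d.shape[0],:d.shape[1]]
    p=np.stack([(u-K[0,2])/K[0,0]*d,(v-K[1,2])/K[1,1]*d,d],-1)
    return (p-t)@R
def ray(name,u,v,z):
    c=calibration(name);K=np.array(c["K"]);R=np.array(c["R"]);t=np.array(c["t"])
    o=-R.T@t; r=R.T@np.linalg.inv(K)@[u,v,1]
    return o+r*(z-o[2])/r[2]
E
python3 - <<'E'
from h import *
for n in("scene","top"):
    i,d=capture(n);cv2.imwrite(f"pics/{n}0.png",i);np.savez(f"{n}0.npz",i=i,d=d)
    c=calibration(n);print(n,np.round(c["K"],1).tolist(),np.round(-np.array(c["R"]).T@c["t"],3))
s=arm.state();print(s)
E
```

```text
pics
scene [[398.1, 0.0, 282.5], [0.0, 398.1, 210.4], [0.0, 0.0, 1.0]] [ 0.931 -0.448  0.899]
top [[423.7, 0.0, 282.7], [0.0, 423.7, 201.6], [0.0, 0.0, 1.0]] [0.315 0.015 1.156]
{'clock': 0.1, 'q': array([ 1.15494781e+00,  3.14150092e-01, -4.79349627e-02,  1.21020430e+00,
       -1.38860104e-05,  1.57078214e+00]), 'joint_vel': array([ 0.00064579, -0.00183696,  0.00162563, -0.00065484,  0.00066132,
        0.00085699]), 'joint_torque': array([-9.97016605e-05, -5.40767348e+01,  3.40540624e+01,  1.11129123e-02,
       -5.92901029e-05,  1.04391725e-05]), 'ee_pos': array([0.24218262, 0.54840652, 0.23054325]), 'tcp_rot': array([-6.48433996e-01, -3.07364301e+00,  2.29900708e-03]), 'force': array([-0.29049626,  0.29604889, -0.08565079]), 'ft_torque': array([-0.02032219, -0.03253333,  0.06875369]), 'grip_force': 0.0, 'grip_width': 0.9992746357415518}
```

View pics/scene0.png

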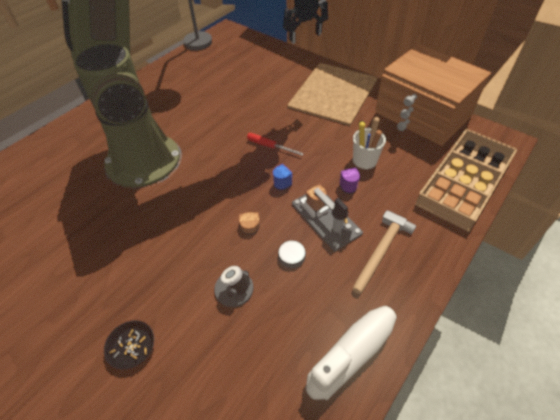

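View pics/top0.png

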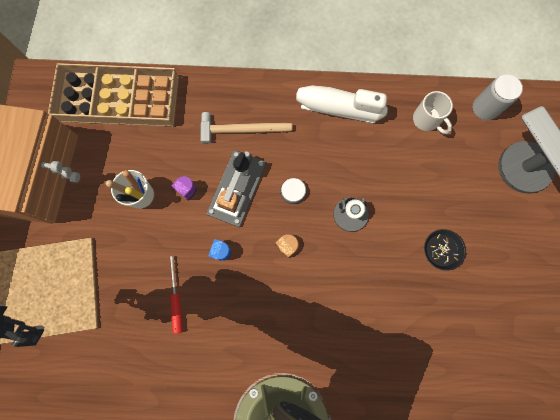

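The top view shows the robot base at the bottom. The jig is at (237,188) with the brown heel at (228,200) and the black knob at (241,160). The inspection camera is at (352,212), the spare heel at (288,245), the tin at (293,190), the tub at (132,188) and the brads at (445,250).

Heel candidates are the brown one in the jig (228,200), the lower spare (288,245), blue (220,250) and purple (185,187). The one in the jig fits, because it is brown and under the clamp arm. I'll confirm with an enlarged crop.

```bash
python3 - <<'E'
from h import *
z=np.load("top0.npz");i,d=z["i"],z["d"]
a=cv2.resize(i[140:235,195:280],None,fx=5,fy=5,interpolation=cv2.INTER_CUBIC)
b=cv2.resize(i[180:240,320:385],None,fx=5,fy=5,interpolation=cv2.INTER_CUBIC)
o=np.zeros((475,760,3),np.uint8);o[:,:425]=a;o[:300,430:755]=b;cv2.imwrite("pics/crop.png",o)
P=pts("top",d)
print((d>0).mean())
for n,m in dict(jig=(140,235,200,275),cam=(180,240,320,385)).items():
    r0,r1,c0,c1=m;Q=P[r0:r1,c0:c1].reshape(-1,3);D=d[r0:r1,c0:c1].ravel()>0;Q=Q[D]
    print(n)
    for lo in np.arange(0.004,.16,.008):
        S=Q[(Q[:,2]>lo)&(Q[:,2]<=lo+.008)]
        if len(S)>3:
            (c,s,an)=cv2.minAreaRect((S[:,:2]*1000).astype(np.float32))
            print(round(lo,3),len(S),S.mean(0).round(3),"rect",np.round(c),np.round(s),round(an,1))
E
```

```text
0.9961224489795918
jig
0.004 1056 [0.608 0.149 0.007] rect [609. 154.] [273. 211.] 2.8
0.012 1175 [0.601 0.149 0.015] rect [617. 195.] [191. 200.] 72.0
0.02 73 [0.602 0.172 0.024] rect [622. 200.] [179. 191.] 72.6
0.028 198 [0.558 0.162 0.031] rect [625. 196.] [148. 201.] 83.8
0.036 30 [0.593 0.149 0.04 ] rect [604. 138.] [ 56. 162.] 55.6
0.044 33 [0.599 0.146 0.049] rect [610. 139.] [ 45. 165.] 62.4
0.052 20 [0.62  0.138 0.055] rect [611. 138.] [ 31. 163.] 66.5
0.06 74 [0.57  0.161 0.066] rect [613. 146.] [ 47. 161.] 67.1
0.068 176 [0.567 0.166 0.071] rect [614. 151.] [ 46. 158.] 71.9
0.076 189 [0.592 0.156 0.08 ] rect [605. 153.] [ 26. 114.] 66.5
0.084 105 [0.645 0.135 0.088] rect [610. 143.] [ 43. 116.] 81.6
0.092 10 [0.642 0.134 0.096] rect [647. 132.] [ 5. 40.] 62.8
0.1 11 [0.644 0.134 0.103] rect [647. 132.] [ 8. 40.] 58.1
0.108 13 [0.644 0.134 0.111] rect [645. 134.] [ 8. 37.] 54.2
0.116 79 [0.649 0.137 0.121] rect [650. 137.] [14. 42.] 71.4
0.124 10 [0.651 0.135 0.124] rect [647. 139.] [ 8. 33.] 59.6
cam
0.004 563 [ 0.554 -0.17   0.007] rect [ 558. -173.] [167. 183.] 2.5
0.012 397 [ 0.53  -0.162  0.014] rect [ 541. -166.] [92. 91.] 46.5
0.036 11 [ 0.569 -0.148  0.041] rect [ 569. -150.] [10. 46.] 42.3
0.044 22 [ 0.566 -0.147  0.048] rect [ 569. -154.] [23. 60.] 33.1
0.052 33 [ 0.56  -0.16   0.056] rect [ 561. -164.] [21. 73.] 13.3
0.06 44 [ 0.559 -0.161  0.064] rect [ 548. -165.] [50. 58.] 5.7
0.068 86 [ 0.533 -0.165  0.073] rect [ 536. -161.] [53. 27.] 73.3
0.076 134 [ 0.546 -0.166  0.08 ] rect [ 550. -167.] [48. 39.] 87.4
0.084 71 [ 0.556 -0.164  0.086] rect [ 556. -165.] [37. 22.] 81.8
```

View pics/crop.png

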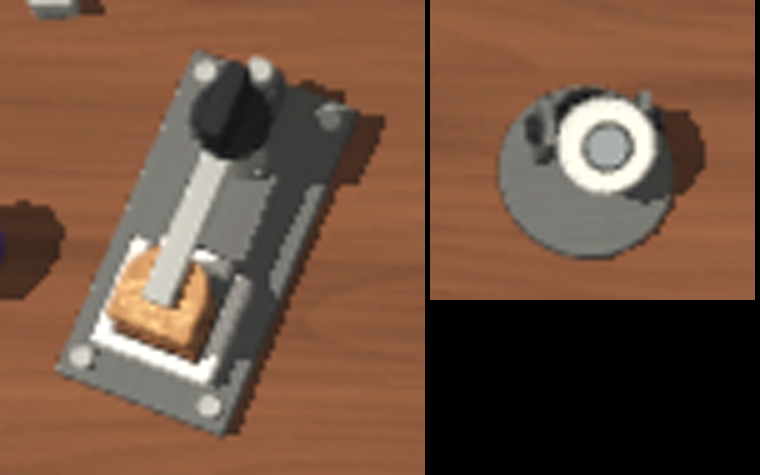

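The crop confirms it: the brown heel in the white pocket is under the steel arm, with the knob at crop (232,110). The camera ring is at crop (608,145) and the glass faces up. Next I'll refine the jig yaw, bar axis, heel and camera axis.

```bash
python3 - <<'E'
from h import *
z=np.load("top0.npz");i,d=z["i"],z["d"]
P=pts("top",d);Z=P[...,2];f=i.astype(int)
hsv=cv2.cvtColor(i,cv2.COLOR_BGR2HSV)
roi=np.zeros(Z.shape,bool);roi[140:235,200:275]=1
def rect(m,n,zz=None):
    m=m.astype(np.uint8);k,l,s,c=cv2.connectedComponentsWithStats(m);b=1+np.argmax(s[1:,4])
    S=P[l==b];r=cv2.minAreaRect((S[:,:2]*1000).astype(np.float32));print(n,len(S),"z",np.median(S[:,2]).round(4),"mean",S.mean(0).round(4),[np.round(x,1) for x in r]);return S
rect(roi&(Z>.008)&(Z<.025)&(hsv[...,1]<60),"plate")
rect(roi&(Z>.114)&(Z<.13),"bar")
S=rect(roi&(Z>.072)&(Z<.084)&(hsv[...,1]<60),"arm")
w=cv2.fitLine(S[:,:2].astype(np.float32),cv2.DIST_L2,0,.01,.01).ravel();print("arm dir deg",np.degrees(np.arctan2(w[1],w[0])))
rect(roi&(hsv[...,1]>90)&(Z>.06)&(Z<.076),"heel")
rect(roi&(Z>.026)&(Z<.036),"walls")
# camera
r2=np.zeros(Z.shape,bool);r2[180:240,320:385]=1
ring=r2&(Z>.062)&(hsv[...,2]>200)&(hsv[...,1]<60)
S=rect(ring,"ring");
glass=r2&(Z>.06)&~ring
A=np.c_[S[:,:2],np.ones(len(S))];c=np.linalg.lstsq(A,S[:,2],rcond=None)[0];n=np.array([-c[0],-c[1],1]);n/=np.linalg.norm(n)
print("normal",n.round(3),"tilt",np.degrees(np.arccos(n[2])),"az",np.degrees(np.arctan2(n[1],n[0])),"res",(S[:,2]-A@c).std())
cn,_=cv2.findContours(ring.astype(np.uint8),cv2.RETR_EXTERNAL,cv2.CHAIN_APPROX_NONE)
e=cv2.fitEllipse(max(cn,key=len));print("ring ellipse",e,"at z.076",ray("top",*e[0],.076).round(4), "plane z",c@[*ray("top",*e[0],.076)[:2],1])
ft=P[r2&(Z>.009)&(Z<.02)&(hsv[...,1]<70)]
h=cv2.convexHull((ft[:,:2]*1000).astype(np.float32));print("foot",len(ft),ft[:,2].mean(),cv2.minEnclosingCircle(h),cv2.fitEllipse(h))
for n,(u,v,zz) in dict(low=(288,245,.032),tin=(293,190,.026),tub=(132,188,.07),blue=(220,250,.05),purple=(185,187,.05)).items(): print(n,ray("top",u,v,zz).round(3),Z[v,u].round(3))
E
```

```text
plate 1486 z 0.0137 mean [0.6004 0.1475 0.0139] [array([603.7, 152.6]), array([ 99.3, 201.3]), np.float64(71.1)]
bar 92 z 0.1208 mean [0.6493 0.1368 0.1208] [array([650.2, 137. ]), array([13.8, 41.8]), np.float64(71.4)]
arm 200 z 0.08 mean [0.5926 0.156  0.0798] [array([595.6, 155.9]), array([22.8, 92.1]), np.float64(66.5)]
arm dir deg -19.569654
heel 197 z 0.0693 mean [0.5537 0.169  0.069 ] [array([559.1, 168.3]), array([46.1, 42.9]), np.float64(71.3)]
walls 160 z 0.0308 mean [0.5416 0.1628 0.031 ] [array([557.9, 169. ]), array([69.2, 61.6]), np.float64(71.7)]
ring 182 z 0.0788 mean [ 0.5438 -0.1653  0.079 ] [array([ 544. , -166.8]), array([42.4, 47.6]), np.float64(1.3)]
normal [-0.411 -0.053  0.91 ] tilt 24.507232199884648 az -172.63781966682927 res 0.0022133185202996516
ring ellipse ((354.6142578125, 208.59727478027344), (17.53279685974121, 17.99925422668457), 61.8300895690918) at z.076 [ 0.5441 -0.1663  0.076 ] plane z 0.07910090436408457
foot 527 0.013563388729231617 ((542.4174194335938, -166.28269958496094), 47.75259780883789) ((542.3230590820312, -166.1455841064453), (93.89512634277344, 94.53777313232422), 107.3785629272461)
low [0.447 0.002 0.032] 0.035
tin [ 0.599 -0.005  0.026] 0.03
tub [0.575 0.421 0.07 ] 0.139
blue [0.424 0.179 0.05 ] 0.057
purple [0.589 0.286 0.05 ] 0.059
```

Measurements agree with the given sizes:

| Item | Measured |
|---|---|
| Jig yaw | −18.8° |
| Knob | (0.650, 0.137) |
| Heel | (0.560, 0.168) |
| Glass | (0.544, −0.166) |
| Camera yaw | about +7° |

Moving above the knob.

Emit:
drive_tool([
  [1,[4,-4,0],1],
  [1,[7.5,-7.5,0],2],
  [1,[11,-11,0],3],
  [1,[14.5,-14.5,0],4],
  [1,[18,-18,0],5],
  [1,[21.5,-21.5,0],5],
  [1,[25,-25,0],5],
  [1,[28,-28,0],5],
])

```text
clock: 0.9
ee_pos: [0.5235, 0.2669, 0.231]
tcp_rot: [-0.515, -3.099, 0.001]
force: [-0.2, 1.2, -1.1]
grip_width: 0.997
grip_force: 0.0
```

Emit:
drive_tool([
  [1,[3.5,-3.5,0],0],
  [1,[6.5,-6.5,-2],0],
  [1,[9.5,-9.5,-4],0],
  [1,[11.5,-12,-6],0],
  [1,[12.8,-13.1,-7],0],
  [1,[12.8,-13.1,-7],0],
  [1,[12.8,-13.1,-7],0],
  [1,[12.8,-13.1,-7],0],
])

```text
clock: 1.7
ee_pos: [0.6501, 0.1393, 0.1624]
tcp_rot: [0.511, 3.099, 0.001]
force: [0.5, -0.4, 0.1]
grip_width: 1.0
grip_force: 0.0
```

Emit:
drive_tool([
  [1,[0,-0.2,-3],0],
  [1,[0,-0.2,-6],0],
  [1,[0,-0.2,-7.1],0],
  [0,[0,-0.2,-7.1],0],
  [0,[0,-0.2,-7.1],0],
  [0,[0,-0.2,-7.1],0],
  [0,[0,-0.2,-7.1],0],
  [0,[0,-0.2,-7.1],0],
])

```text
clock: 2.5
ee_pos: [0.6515, 0.1369, 0.0917]
tcp_rot: [0.513, 3.097, 0.004]
force: [-1.4, 3.7, 8.5]
grip_width: 0.152
grip_force: 62.0
```

Emit:
drive_tool([
  [0,[0,0,0],0],
  [0,[0,0,0],0],
  [0,[0,0,0],0],
  [0,[0,0,0],0],
  [0,[0,0,0],0],
  [0,[0,0,0],0],
  [0,[0,0,0],0],
  [0,[0,0,0],0],
])

```text
clock: 3.3
ee_pos: [0.6515, 0.1369, 0.0917]
tcp_rot: [0.513, 3.097, 0.004]
force: [0.2, 3.9, 5.3]
grip_width: 0.157
grip_force: 60.7
```

Emit:
drive_tool([
  [0,[0,0,0],-5],
  [0,[0,0,0],-10],
  [0,[0,0,0],-15],
  [0,[0,0,0],-20],
  [0,[0,0,0],-25],
  [0,[0,0,0],-30],
  [0,[0,0,0],-35],
  [0,[0,0,0],-40],
])

```text
clock: 4.1
ee_pos: [0.6512, 0.1368, 0.0917]
tcp_rot: [1.547, 2.734, 0.004]
force: [0.1, 3.6, 7.0]
grip_width: 0.153
grip_force: 60.8
```

Emit:
drive_tool([
  [0,[0,0,0],-5],
  [0,[0,0,0],-10],
  [0,[0,0,0],-15],
  [0,[0,0,0],-20],
  [0,[0,0,0],-25],
  [0,[0,0,0],-30],
  [0,[0,0,0],-34],
  [0,[0,0,0],-34],
])

```text
clock: 4.9
ee_pos: [0.651, 0.1367, 0.0917]
tcp_rot: [-2.277, -2.165, -0.004]
force: [-0.9, 3.4, 6.7]
grip_width: 0.154
grip_force: 60.9
```

Emit:
drive_tool([
  [1,[0,0,0],0],
  [1,[0,0,0],0],
  [1,[0,0,0],0],
  [1,[0,0,0],0],
  [1,[0,0,2],0],
  [1,[0,0,5],0],
  [1,[0,0,8],0],
  [1,[0,0,10],0],
])

```text
clock: 5.7
ee_pos: [0.651, 0.1358, 0.1925]
tcp_rot: [2.275, 2.165, 0.002]
force: [0.2, -0.3, -1.0]
grip_width: 0.998
grip_force: 0.0
```

Emit:
drive_tool([
  [1,[-3,-4,0],8],
  [1,[-6,-8,0],16],
  [1,[-9,-12,0],24],
  [1,[-12,-16,0],32],
  [1,[-14,-20,0],40],
  [1,[-16,-22,0],48],
  [1,[-16,-22,0],56],
  [1,[-16,-22,0],64],
])

```text
clock: 6.5
ee_pos: [0.4896, -0.0852, 0.1905]
tcp_rot: [0.777, 3.044, -0.0]
force: [0.6, -0.6, -0.2]
grip_width: 1.0
grip_force: 0.0
```

```bash
python3 - <<'E'
from h import *
o=[]
for n in("scene","top"):
    i,d=capture(n);np.savez(f"{n}1.npz",i=i,d=d);o.append(i)
P=pts("top",d);Z=P[...,2];hsv=cv2.cvtColor(i,cv2.COLOR_BGR2HSV)
roi=np.zeros(Z.shape,bool);roi[140:235,180:275]=1
def rect(m,n):
    k,l,s,c=cv2.connectedComponentsWithStats(m.astype(np.uint8));S=P[l==1+np.argmax(s[1:,4])]
    print(n,len(S),"z",np.median(S[:,2]).round(4),[np.round(x,1) for x in cv2.minAreaRect((S[:,:2]*1000).astype(np.float32))])
rect(roi&(Z>.114)&(Z<.13),"bar");rect(roi&(hsv[...,1]>90)&(Z>.055)&(Z<.076),"heel");rect(roi&(Z>.074)&(Z<.084)&(hsv[...,1]<60),"arm")
a=cv2.resize(o[1][130:240,170:285],None,fx=3.4,fy=3.4);b=cv2.resize(o[0][150:260,270:385],None,fx=3.4,fy=3.4)
cv2.imwrite("pics/open.png",np.hstack([a,b]));s=arm.state();print(s["ee_pos"],s["q"].round(2))
E
```

```text
bar 92 z 0.1205 [array([650.4, 137.3]), array([40.9, 15.3]), np.float64(86.5)]
heel 281 z 0.0693 [array([560. , 168.7]), array([46.1, 44.6]), np.float64(72.2)]
arm 178 z 0.0796 [array([653.9, 200.3]), array([81.4, 17.2]), np.float64(87.5)]
[ 0.4901289  -0.08456926  0.19038463] [-0.17  0.14 -0.36  1.07 -0.    0.33]
```

View pics/open.png

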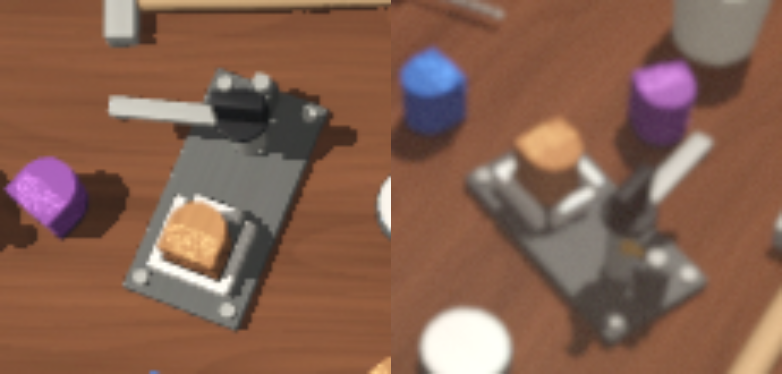

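The knob is open: the bar has turned 75° and the arm is off to the left at (160,108). The heel stands free in its pocket at crop (192,237), with its flat breast towards the robot. The tool can only turn about the vertical, so I will tilt the heel 25° in the grip by pulling it against the pocket's front wall. First the grasp.

Emit:
drive_tool([
  [1,[1.5,4.5,0],2],
  [1,[3,9,0],4],
  [1,[4,13.5,0],6],
  [1,[5.5,18,0],8],
  [1,[6.5,22,-2],9.8],
  [1,[7.0,25.3,-5],9.8],
  [1,[7.0,25.3,-8],9.8],
  [1,[7.0,25.3,-8],9.8],
])

```text
clock: 7.4
ee_pos: [0.5569, 0.1692, 0.1059]
tcp_rot: [-0.519, -3.091, 0.006]
force: [-0.7, -0.7, -0.3]
grip_width: 1.0
grip_force: 0.0
```

Emit:
drive_tool([
  [1,[0,0,-2],0],
  [1,[0,0,-4],0],
  [1,[0,0,-4],0],
  [1,[0,0,-4],0],
  [1,[0,0,-4],0],
  [1,[0,0,-4],0],
  [1,[0,0,-4],0],
  [1,[0,0,-4],0],
])

```text
clock: 8.2
ee_pos: [0.5607, 0.1689, 0.0709]
tcp_rot: [0.519, 3.098, 0.001]
force: [-0.3, 0.2, 0.3]
grip_width: 1.002
grip_force: 0.0
```

Emit:
drive_tool([
  [1,[0,-0.1,-2],0],
  [1,[0,-0.1,-4.2],0],
  [1,[0,-0.1,-4.2],0],
  [0,[0,-0.1,-4.2],0],
  [0,[0,-0.1,-4.2],0],
  [0,[0,-0.1,-4.2],0],
  [0,[0,-0.1,-4.2],0],
  [0,[0,-0.1,-4.2],0],
])

```text
clock: 9.0
ee_pos: [0.5615, 0.1683, 0.0297]
tcp_rot: [0.519, 3.096, 0.002]
force: [0.0, -0.3, 7.0]
grip_width: 0.527
grip_force: 61.8
```

Emit:
drive_tool([
  [0,[0,0,0.3],0],
  [0,[0,0,0.6],0],
  [0,[0,0,0.9],0],
  [0,[0,0,1.2],0],
  [0,[0,0,1.5],0],
  [0,[0,0,1.5],0],
  [0,[0,0,1.5],0],
  [0,[0,0,1.5],0],
])

```text
clock: 9.8
ee_pos: [0.5602, 0.1678, 0.0432]
tcp_rot: [-0.519, -3.098, 0.0]
force: [0.4, -0.1, -1.1]
grip_width: 0.525
grip_force: 61.3
```

Emit:
drive_tool([
  [0,[-0.15,0.05,0],0],
  [0,[-0.3,0.1,0],0],
  [0,[-0.45,0.15,0],0],
  [0,[-0.6,0.2,0],0],
  [0,[-0.76,0.26,0],0],
  [0,[-0.76,0.26,0],0],
  [0,[-0.76,0.26,0],0],
  [0,[-0.76,0.26,0],0],
])

```text
clock: 10.6
ee_pos: [0.5575, 0.169, 0.0444]
tcp_rot: [0.52, 3.089, -0.004]
force: [11.4, -5.7, -5.2]
grip_width: 0.531
grip_force: 62.3
```

Emit:
drive_tool([
  [0,[-0.2,0.07,0],0],
  [0,[-0.4,0.14,0],0],
  [0,[-0.6,0.2,0],0],
  [0,[-0.76,0.26,0],0],
  [0,[-0.95,0.32,0],0],
  [0,[-0.95,0.32,0],0],
  [0,[-0.95,0.32,0],0],
  [0,[-0.95,0.32,0],0],
])

```text
clock: 11.4
ee_pos: [0.5508, 0.1716, 0.0467]
tcp_rot: [0.52, 3.083, -0.004]
force: [13.4, -10.1, 5.7]
grip_width: 0.532
grip_force: 63.8
```

```bash
python3 - <<'E'
from h import *
o=[]
for n in("scene","top"):
    i,d=capture(n);np.savez(f"{n}2.npz",i=i,d=d);o.append(i)
a=cv2.resize(o[1][150:240,180:275],None,fx=4,fy=4);b=cv2.resize(o[0][150:240,270:365],None,fx=4,fy=4)
cv2.imwrite("pics/tilt.png",np.hstack([a,b]));s=arm.state();print(s["ee_pos"],s["force"],s["ft_torque"])
E
```

```text
[0.5508523  0.17159131 0.04669174] [13.06690946 -9.58527182  6.02606209] [-2.26050879 -2.91632083  0.09227135]
```

View pics/tilt.png

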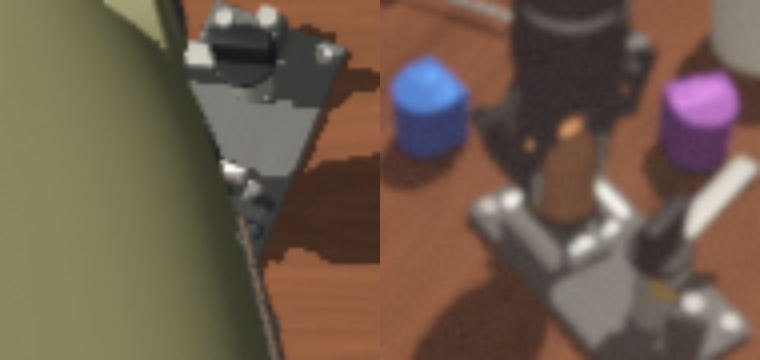

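The scene crop shows the heel at (570,185) leaning in the grip with its foot caught at the front wall. The force is holding near 16 N, so it is pivoting. I'll continue the pull.

Emit:
drive_tool([
  [0,[-0.15,0.05,0],0],
  [0,[-0.3,0.1,0],0],
  [0,[-0.45,0.15,0],0],
  [0,[-0.6,0.2,0],0],
  [0,[-0.75,0.25,0],0],
  [0,[-0.75,0.25,0],0],
  [0,[-0.75,0.25,0],0],
  [0,[-0.75,0.25,0],0],
])

```text
clock: 12.3
ee_pos: [0.5443, 0.1744, 0.0474]
tcp_rot: [0.52, 3.081, -0.003]
force: [13.0, -9.7, 8.4]
grip_width: 0.533
grip_force: 65.1
```

Emit:
drive_tool([
  [0,[0.5,-0.17,0.2],0],
  [0,[0.7,-0.25,1.5],0],
  [0,[0.7,-0.25,4],0],
  [0,[0.7,-0.25,7],0],
  [0,[0.7,-0.25,10],0],
  [0,[0.7,-0.25,13.5],0],
  [0,[0.7,-1,13.5],0],
  [0,[0,-4,13.5],4],
])

```text
clock: 13.1
ee_pos: [0.5366, 0.138, 0.1795]
tcp_rot: [0.403, 3.114, 0.004]
force: [0.4, -0.3, -2.3]
grip_width: 0.531
grip_force: 63.8
```

Emit:
drive_tool([
  [0,[-1,-4,0],4],
  [0,[-2,-8,0],8],
  [0,[-3,-12,0],12],
  [0,[-4,-16,0],16],
  [0,[-5,-20,0],20],
  [0,[-5.5,-24,0],22],
  [0,[-6,-27,0],22],
  [0,[-6,-29,0],22],
])

```text
clock: 13.9
ee_pos: [0.4738, -0.1553, 0.1777]
tcp_rot: [0.188, -3.134, -0.001]
force: [0.0, -1.0, -0.7]
grip_width: 0.532
grip_force: 63.8
```

Emit:
drive_tool([
  [0,[0,0,0],0],
  [0,[0,0,0],0],
  [0,[0,0,0],0],
  [0,[0,0,0],0],
  [0,[0,0,0],0],
  [0,[0,0,0],0],
  [0,[0,0,0],0],
  [0,[0,0,0],0],
])

```text
clock: 14.7
ee_pos: [0.4758, -0.1537, 0.1783]
tcp_rot: [-0.192, 3.136, -0.0]
force: [-0.1, -0.7, -0.9]
grip_width: 0.528
grip_force: 63.7
```

```bash
python3 - <<'E'
from h import *
o=[]
for n in("scene","top"):
    i,d=capture(n);np.savez(f"{n}3.npz",i=i,d=d);o.append(i)
s=arm.state();print(s["ee_pos"],s["tcp_rot"],s["force"],s["ft_torque"])
c=calibration("scene")
X=np.array(s["ee_pos"])+[0,0,.015];p=np.array(c["K"])@(np.array(c["R"])@X+c["t"]);u,v=(p[:2]/p[2]).astype(int);print(u,v)
a=cv2.resize(o[0][v-55:v+65,u-60:u+60],None,fx=5,fy=5,interpolation=cv2.INTER_CUBIC)
cv2.imwrite("pics/view.png",a)
E
```

```text
[ 0.47577032 -0.15377639  0.17830616] [-1.91285252e-01  3.13575342e+00 -4.38568633e-05] [-0.34322996  0.85338399 -1.30135511] [ 0.00943397  0.03205311 -0.01187256]
205 226
```

View pics/view.png

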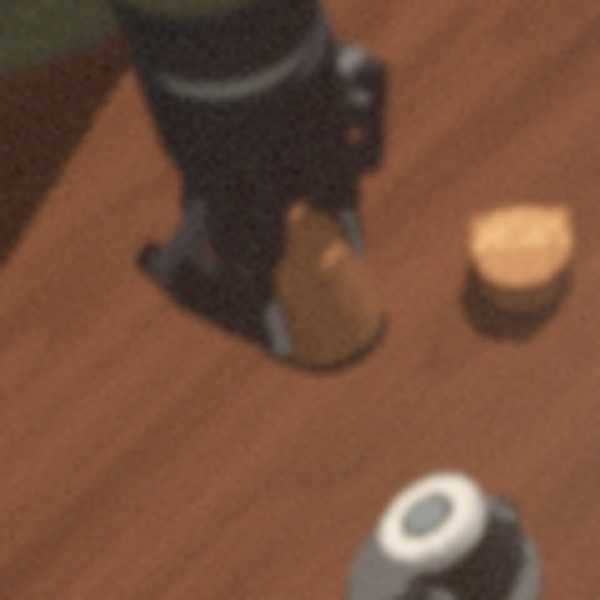

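The heel is held at (325,290) with its top leaning towards the robot. The rubber rim is at (320,365), and the camera ring is below at (430,515). Next I'll measure the tilt from the back surface, and re-check the ring from this view.

```bash
python3 - <<'E'
from h import *
z=np.load("scene3.npz");i,d=z["i"],z["d"];P=pts("scene",d);hsv=cv2.cvtColor(i,cv2.COLOR_BGR2HSV)
T=np.array([.4758,-.1538,.1783]);G=T+[0,0,.025];yw=np.radians(7)
Rz=np.array([[np.cos(yw),np.sin(yw),0],[-np.sin(yw),np.cos(yw),0],[0,0,1]])
Q=(P-G)@Rz.T
box=(np.abs(Q[...,0])<.06)&(np.abs(Q[...,1])<.026)&(Q[...,2]>-.06)&(Q[...,2]<.03)&(d>0)
m=box&(hsv[...,1]>95)&(hsv[...,2]>45)
k,l,s,c=cv2.connectedComponentsWithStats(m.astype(np.uint8));m=l==1+np.argmax(s[1:,4])
S=Q[m]*1000;print(len(S),S.min(0).round(),S.max(0).round(), "bbox px",s[1+np.argmax(s[1:,4])])
for th in (18,22,25,28,32):  # residual of cross-section consistency
    pass
def fit(S):
    A=np.c_[np.ones(len(S)),S[:,2],S[:,1],S[:,1]**2];w=np.linalg.lstsq(A,S[:,0],rcond=None)[0]
    r=S[:,0]-A@w;return w,r
for lim in (12,16,20):
    U=S[(np.abs(S[:,1])<lim)&(S[:,2]<8)]
    for _ in range(4):
        w,r=fit(U);U=U[np.abs(r)<2.5*r.std()]
    print(lim,len(U),w.round(3),"tilt",np.degrees(np.arctan(-w[1])).round(1),"res",r.std().round(2),"zrange",U[:,2].min().round(),U[:,2].max().round())
# ring from scene
C=np.linalg.norm(P-[.544,-.166,.076],axis=-1)<.032
ring=C&(hsv[...,2]>170)&(hsv[...,1]<60)
R=P[ring]
A=np.c_[R[:,:2],np.ones(len(R))];c=np.linalg.lstsq(A,R[:,2],rcond=None)[0];n=np.array([-c[0],-c[1],1]);n/=np.linalg.norm(n)
print("ring",len(R),"n",n.round(3),"tilt",np.degrees(np.arccos(n[2])).round(1),"yaw",np.degrees(np.arctan2(-n[1],-n[0])).round(1))
cn,_=cv2.findContours(ring.astype(np.uint8),cv2.RETR_EXTERNAL,cv2.CHAIN_APPROX_NONE)
e=cv2.fitEllipse(max(cn,key=len));print("e",e,ray("scene",*e[0],.076).round(4),"plane z there",c@[*ray("scene",*e[0],.076)[:2],1])
E
```

```text
533 [-16. -25. -45.] [36. 24. 26.] bbox px [199 211  24  35 533]
12 141 [ 2.5833e+01 -2.9300e-01 -5.3000e-02 -2.5000e-02] tilt 16.3 res 0.9 zrange -37.0 8.0
16 187 [25.874 -0.296 -0.059 -0.026] tilt 16.5 res 1.05 zrange -37.0 8.0
20 229 [26.117 -0.289 -0.056 -0.029] tilt 16.1 res 1.06 zrange -37.0 8.0
ring 192 n [-0.39  -0.019  0.921] tilt 23.0 yaw 2.8
e ((230.95654296875, 274.5393981933594), (13.282023429870605, 21.08806037902832), 62.518516540527344) [ 0.5449 -0.1678  0.076 ] plane z there 0.0774128778825999
```

The back surface gives a tilt of 16.4°, so it needs about 9° more. I'll go back to the front wall and pull further.

Emit:
drive_tool([
  [0,[1,4.5,0],-4],
  [0,[2,9,0],-8],
  [0,[3,13.5,0],-12],
  [0,[4,18,0],-16],
  [0,[5,22.5,0],-20],
  [0,[6,27,0],-24],
  [0,[7,31,0],-25.8],
  [0,[7.3,32.55,0],-25.8],
])

```text
clock: 15.6
ee_pos: [0.5495, 0.1753, 0.1782]
tcp_rot: [0.509, 3.1, 0.002]
force: [0.1, -0.5, -1.5]
grip_width: 0.529
grip_force: 63.8
```

Emit:
drive_tool([
  [0,[0,0,0],0],
  [0,[0,0,-4],0],
  [0,[0,0,-8],0],
  [0,[0,0,-10],0],
  [0,[0,0,-10],0],
  [0,[0,0,-10],0],
  [0,[0,0,-10],0],
  [0,[0,0,-10],0],
])

```text
clock: 16.4
ee_pos: [0.5501, 0.1717, 0.0801]
tcp_rot: [0.514, 3.097, 0.002]
force: [-0.1, -0.0, -1.4]
grip_width: 0.534
grip_force: 63.8
```

Emit:
drive_tool([
  [0,[-0.1,0,-2],0],
  [0,[-0.1,0,-3.2],0],
  [0,[-0.1,0,-3.3],0],
  [0,[-0.3,0.07,-3.3],0],
  [0,[-0.5,0.15,-3.3],0],
  [0,[-0.7,0.2,-3.3],0],
  [0,[-0.9,0.25,-3.3],0],
  [0,[-1.1,0.32,-3.3],0],
])

```text
clock: 17.2
ee_pos: [0.5435, 0.1738, 0.0475]
tcp_rot: [0.514, 3.088, -0.002]
force: [8.9, -6.3, -3.2]
grip_width: 0.53
grip_force: 63.3
```

Emit:
drive_tool([
  [0,[-0.2,0.07,0],0],
  [0,[-0.4,0.14,0],0],
  [0,[-0.5,0.17,0],0],
  [0,[-0.6,0.2,0],0],
  [0,[-0.7,0.24,0],0],
  [0,[-0.7,0.24,0],0],
  [0,[-0.7,0.24,0],0],
  [0,[-0.7,0.24,0],0],
])

```text
clock: 18.0
ee_pos: [0.5375, 0.1759, 0.0482]
tcp_rot: [0.514, 3.086, -0.002]
force: [13.2, -7.3, -0.7]
grip_width: 0.53
grip_force: 63.4
```

Emit:
drive_tool([
  [0,[0.5,-0.17,0.2],0],
  [0,[0.7,-0.25,1.5],0],
  [0,[0.7,-0.25,4],0],
  [0,[0.7,-0.25,7],0],
  [0,[0.7,-0.25,10],0],
  [0,[0.7,-0.25,13.3],0],
  [0,[0.5,-1,13.3],0],
  [0,[0,-4,13.3],4],
])

```text
clock: 18.8
ee_pos: [0.5315, 0.1391, 0.1801]
tcp_rot: [0.397, 3.114, 0.004]
force: [-0.1, -0.1, -0.7]
grip_width: 0.531
grip_force: 63.4
```

Emit:
drive_tool([
  [0,[-1,-4,0],4],
  [0,[-1.5,-8,0],8],
  [0,[-2,-12,0],12],
  [0,[-3,-16,0],16],
  [0,[-4,-20,0],20],
  [0,[-4.5,-24,0],20],
  [0,[-4.8,-28,0],20],
  [0,[-4.8,-31,0],20],
])

```text
clock: 19.6
ee_pos: [0.4813, -0.1744, 0.1784]
tcp_rot: [0.14, -3.138, -0.001]
force: [0.4, 0.0, -2.0]
grip_width: 0.533
grip_force: 63.4
```

Emit:
drive_tool([
  [0,[0,0,0],0],
  [0,[0,0,0],0],
  [0,[0,0,0],0],
  [0,[0,0,0],0],
  [0,[0,0,0],0],
  [0,[0,0,0],0],
  [0,[0,0,0],0],
  [0,[0,0,0],0],
])

```text
clock: 20.4
ee_pos: [0.4828, -0.1725, 0.1783]
tcp_rot: [0.143, -3.138, 0.0]
force: [-0.1, -0.1, -1.7]
grip_width: 0.532
grip_force: 63.3
```

```bash
cat > m.py <<'E'
from h import *
import sys
i,d=capture("scene");cv2.imwrite(f"pics/{sys.argv[1]}.png",cv2.resize(i[160:300,130:290],None,fx=4,fy=4,interpolation=cv2.INTER_CUBIC))
np.savez(f"{sys.argv[1]}.npz",i=i,d=d)
P=pts("scene",d);hsv=cv2.cvtColor(i,cv2.COLOR_BGR2HSV)
s=arm.state();T=np.array(s["ee_pos"]);r=s["tcp_rot"];yw=2*np.arctan2(r[1],r[0])-np.pi
yw=(yw+np.pi/2)%np.pi-np.pi/2
G=T+[0,0,.025];print("T",T.round(4),"yaw",np.degrees(yw).round(1),s["force"].round(1))
Rz=np.array([[np.cos(yw),np.sin(yw),0],[-np.sin(yw),np.cos(yw),0],[0,0,1]])
Q=(P-G)@Rz.T*1000
m=(np.abs(Q[...,0])<60)&(np.abs(Q[...,1])<26)&(Q[...,2]>-60)&(Q[...,2]<8)&(d>0)&(hsv[...,1]>95)&(hsv[...,2]>45)
k,l,st,c=cv2.connectedComponentsWithStats(m.astype(np.uint8));m=l==1+np.argmax(st[1:,4])
S=Q[m]
for lim in (12,16,20):
    U=S[np.abs(S[:,1])<lim]
    for _ in range(4):
        A=np.c_[np.ones(len(U)),U[:,2],U[:,1],U[:,1]**2];w=np.linalg.lstsq(A,U[:,0],rcond=None)[0];r=U[:,0]-A@w;U=U[np.abs(r)<2.5*r.std()]
    print(lim,len(U),w.round(3),"tilt",np.degrees(np.arctan(-w[1])).round(1),"res",r.std().round(2))
# lowest black rim of the underside, back middle: all surface points in the box (any colour)
a=(np.abs(Q[...,0])<60)&(np.abs(Q[...,1])<6)&(Q[...,2]>-60)&(Q[...,2]<0)&(d>0)
B=Q[a];B=B[np.argsort(B[:,2])][:8];print("lowest mid points",B.round(1).tolist())
E
python3 m.py v4
```

```text
T [ 0.4828 -0.1726  0.1783] yaw 5.2 [ 0.2  0.3 -1.7]
12 156 [ 2.8513e+01 -4.3800e-01 -7.2000e-02 -2.7000e-02] tilt 23.6 res 1.09
16 207 [ 2.8533e+01 -4.4000e-01 -7.1000e-02 -2.8000e-02] tilt 23.7 res 1.11
20 251 [28.686 -0.437 -0.072 -0.03 ] tilt 23.6 res 1.14
lowest mid points [[38.5, 3.4, -30.0], [39.8, -5.2, -29.6], [40.4, 1.1, -29.5], [40.8, -2.7, -28.1], [40.0, -4.6, -26.3], [40.6, -1.8, -25.5], [37.5, 2.3, -25.5], [39.6, 3.1, -24.9]]
```

View pics/v4.png

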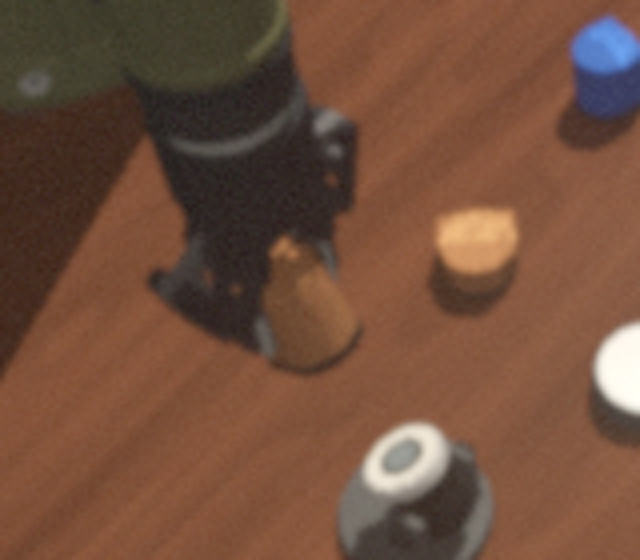

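The heel tilt is 23.6°, against 23.0° for the ring measured in the same view. The heel centre is at (0.491, −0.172, 0.190) and belongs at (0.490, −0.172, 0.192). I'll raise it 2 mm and settle, then check the knob and the bystanders and hand in.

Emit:
drive_tool([
  [0,[0,0,0.1],0],
  [0,[0,0,0.2],0],
  [0,[0,0,0.2],0],
  [0,[0,0,0.2],0],
  [0,[0,0,0.2],0],
  [0,[0,0,0.2],0],
  [0,[0,0,0.2],0],
  [0,[0,0,0.2],0],
])

```text
clock: 21.25
ee_pos: [0.4827, -0.1727, 0.1803]
tcp_rot: [0.142, -3.138, -0.0]
force: [0.2, 0.3, -1.2]
grip_width: 0.526
grip_force: 63.3
```

```bash
python3 - <<'E'
from h import *
i,d=capture("top");P=pts("top",d);Z=P[...,2]
roi=np.zeros(Z.shape,bool);roi[140:235,180:275]=1
S=P[roi&(Z>.114)&(Z<.13)];print("bar",cv2.minAreaRect((S[:,:2]*1000).astype(np.float32)))
i0=np.load("top0.npz")["i"]
for n,(u,v) in dict(low=(288,245),tin=(293,190),tub=(132,188),brads=(445,250)).items():
    a=i[v-20:v+20,u-20:u+20].astype(int);b=i0[v-20:v+20,u-20:u+20].astype(int);print(n,np.abs(a-b).mean().round(1))
s=arm.state();print(s["ee_pos"],s["joint_vel"].round(3),s["grip_force"],s["clock"])
E
```

```text
bar ((650.3516845703125, 137.51132202148438), (41.578922271728516, 14.04966926574707), 87.10392761230469)
low 6.7
tin 7.0
tub 6.5
brads 48.5
[ 0.48273868 -0.17272017  0.18028953] [-0.001  0.001 -0.001 -0.001  0.001  0.   ] 63.305678218603134 21.3
```

The brads patch differs, so I'll check it in the scene camera in case it is only hidden by the arm in the top view.

```bash
python3 - <<'E'
from h import *
a=np.load("scene0.npz")["i"].astype(int);b=np.load("v4.npz")["i"].astype(int);i,d=capture("top");P=pts("top",d)
print(np.abs(a-b)[320:375,100:160].mean(), P[250,445])
E
```

```text
12.533939393939393 [ 0.36586706 -0.14484461  0.73704381]
```

```bash
python3 -c "
from cell import arm
print(arm.close_job())"
```

```text
the job is handed in; nothing more can be done
None
```

The job is handed in at about 21 s with the knob in its open notch; the heel is held steady about 10 cm from the glass, tilted within about 2° of the lens axis and centred to about 2 mm by my measurement, breast towards the robot, and no bystander was touched (the brads dish I could check only in the scene view).

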